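Padlock the specimen custody box

ROBOT

A 6-joint arm with a two-finger parallel gripper is mounted at the origin on a cart in front of the work surface, level with it; the furniture and walls round the work are solid. World frame = base frame: x ahead of the robot, y to its left, z up, the work surface at z = 0. Lengths are in m, angles in rad, forces in N, time in s.
With the tool pointing down it reaches from about 0.35 to 0.975 m from the base axis. Payload 4.9 kg.
Tool frame: the origin (TCP) lies on the centre line of the jaws, within the pads' length; the fingertips stand 17 mm ahead of it and the grasp point (between the pads) lies 2 mm behind it (ctrl.tcp_to_tips is the x of the fingertips in the tool frame, in m); x points along the fingers, z is the direction in which the jaws open and shut, and the axes are right-handed (so a half turn about x gives the same grasp; the last joint's range is limited). The gripper opens to 85 mm and grips with 20 to 120 N. Pads are 22 mm wide; open, the fingers measure 114 mm over their backs; the gripper's body (76 mm by 85 mm) begins 54 mm behind the grasp point. The pads swing forward as they close: fully open they stand 13 mm farther back than shut.
Start: joints at [1.052, 0.053, 1.613, -0, 1.476, -0.119], TCP at [0.243, 0.576, 0.248] pointing down, gripper open.
Joint ranges: [-3.01, 3.01], [-1.01, 2.22], [0.06, 2.58], [-1.02, 4.17], [0.09, 2.62], [-3.14, 3.14]. Speed limits (rad/s): [2.57, 2.57, 3.14, 3.14, 3.14, 3.14].

INTERFACE

Orientations are given as a rotation vector (axis times angle).
In Python, from station import ctrl, cams, finder gives the robot as it stands.
- The arm moves only by the tool step_arm, never from a script. Its argument "moves" is a list of rows, each a list of 3 entries, a list of its own where there are three numbers: the shift along the tool's x, y, z in cm, then the turn, a rotation vector about the tool's x, y, z in degrees, then the opening, from 0 (shut) to 1 (fully open). A call has exactly 10 rows; each row is the pose to reach, as a shift and turn from the pose measured when the call began, along the tool's axes at that moment; what a row does not reach only later rows make up. A row lasts 1/12 s, in which the tool goes at most 41.7 mm and 7.16 degrees, less where a joint would pass 70% of its speed; a pose out of reach is approached as far as the arm can. A call with a gripper value outside its range is refused whole. The fingers move at their own pace and stop on an object; "grip_force" is the grip in N (left out, the last holds). Time passes only in rows, so rows that repeat a pose let the fingers close, or fill a call up. It gives the time, the measured TCP pose, the force and the opening at its end, in the units of the state.
- ctrl.get_obs(): the state, without advancing time (a new reading comes with each control period).
- cams.get_image(name): name is "side" or "top" or "wrist"; returns a dict with "pixels" (420x560x3 uint8, blue, green, red), "fx", "fy", "cx", "cy" (pixels), "dist_coeffs" ([k1, k2, p1, p2, k3] as OpenCV has them; the pictures are not rectified), "position" and "attitude" of the camera in the world. Camera axes: x right, y up, looking along -z (the intrinsics and any distortion apply to the point x, -y, -z); pixel columns grow to the right and rows downward; lengths in m; the calibration is good to about 2 mm. A picture is of the moment at which its call begins. There is no depth.
- ctrl.finish_job(): hands the job in, once; it reports no verdict.
Trained networks look in the newest picture that a camera, given by its name, has taken for a name from the list of things; names that differ only in an ending like _2 or _b are one class to them, and where a whole thing is asked for, a point or a joint stands for the part that bears it (a point fixed in the world has none). Each returns a list of dicts, best first, with "conf" (0 to 1); they miss things now and then, are a little off and sometimes report something else, mostly with a low value. They report only what shows in the picture. A call takes as long as a camera call. They do not tell look-alikes from the thing itself.
- finder.find_in(camera, name): "at" ([column, row] in pixels, amid what is visible of it).
- finder.regions_of(camera, name): "region" (420x560 bool, what is visible of it) and "at" ([column, row] in pixels, amid what is visible of it).
- finder.tip_of(camera, name): "at" ([column, row] in pixels: a listed point, or the origin of a listed thing).
The state is a dict: "t": time; "q": joint angles; "dq": joint speeds; "effort": joint torques, N m; "tool_pos": TCP position; "tool_rot": TCP orientation; "contact_force": force on the tool from outside, world axes, zero at the start; "wrist_torque": the same for the moment, N m; "opening": finger opening in m.
Only numpy, scipy, OpenCV 4.12 (cv2) and the standard library are available. Lean on these libraries where they do the work, as an engineer would, in place of code of your own. Each camera call takes 0.05 s, during which the arm holds its last target. There are 200 camera calls.

TASK

The two sealed specimen pots in the small grey steel box are ready for the courier: shut the lid, so that its hasp tab lies over the padlock in the front pocket, then swing the padlock's shackle round until its free leg stands over the hole in the tab. Press the shackle down through the tab into the padlock until the hidden pawl clicks and it stays down by itself when you let go; press with feeling and never force or ram it. Leave the other things on the bench where they are.

Things in the scene. Friction and masses are not known exactly. Their poses are not given: they have to be found in the camera images.
- custody_box: Small lidded steel box, painted light grey, 80 deep x 160 wide x 80 high with its lid shut, fixed to the bench; padlock on its front. Origin at the centre of its underside; x points to its back (the hinge side), y to its left, z up. Two specimen pots, 62 tall, stand inside and stay there.
- box_lid (a joint): Hinge of the lid at the top of the back wall, in rad: 0 is shut, it grows as the lid opens, 1.3 at most. Stiff enough to stay at any angle; about 1 to 4 N on the front edge moves it.
- lid_hinge (a point): Middle of the lid's hinge line (72 mm above the bench, along the box's y axis).
- lid_front (a point): Middle of the lid's front edge, upper face; in the lid's frame 84 mm in front of the hinge line and 8 mm above it (80 mm above the bench when shut). Lid 166 wide. At the left of this edge (centre 22 mm left of its middle) a steel hasp tab, 30 wide, 4 thick, stands 33 mm out to the front, with a 15 mm round hole that lies over the padlock's toe hole when the lid is shut.
- padlock: Laminated steel padlock body, 76 wide (y) x 30 deep (x) x 56 high, fixed in a pocket on the front of the box with its two holes upward. Origin at the centre of its top face (70 mm above the bench), 60 mm in front of the box's middle; axes as the box's. Right hole (y -22 mm): the shackle's heel leg, which never leaves it. Left hole: the toe hole.
- toe_hole (a point): Mouth of the toe hole in the padlock's top face, 22 mm left of its centre, 13 mm wide for the 10 mm toe leg. The upper face of the shut tab lies 8 mm above it. The hole's hard floor lies 1.5 mm below where the toe clicks home. Shackle, padlock and tab must not be pressed against each other with more than 25 N.
- shackle: Shackle of the padlock: a steel U bar 10 mm thick, legs 44 mm apart, open side down. Origin on the heel leg's axis, 100 mm below the crown's top; z up, y from heel leg to toe leg. It turns about the heel leg (home: its y parallel to the box's y; it starts swung out to the front by 0.8 to 1.4 rad, to be turned back clockwise seen from above), which takes under 1 N, and slides up and down along it.
- shackle_top (a point): Top of the shackle's crown (half ring, 22 mm mean radius), midway between the legs; axes as the shackle's. Raised it is 100 mm above the padlock's top, held up by a spring of 3 to 6 N. Pressed down with its toe in the hole it clicks 35 to 47 mm lower, differently from lock to lock; let go earlier it springs up again, after the click it stays down (53 to 65 mm).
- shackle_toe (a point): Round tip of the shackle's toe leg, 87 mm below the crown's top, 44 mm from the heel's axis along the shackle's y; raised, 13 mm above the padlock's top and 5 mm above the shut tab. From about 17 mm before the click it pushes a sprung pawl aside: 8 to 13 N on the shackle in all, then 6 to 7 N, until the pawl snaps into the toe leg's notch.
- strip_box: Bystander: white and green carton, 91 x 100 x 84 high mm. Origin at the centre of its underside.
- slide_box: Bystander: flat dark blue box, 130 x 42 x 32 high mm. Origin at the centre of its underside.
- bench_timer: Bystander: white upright bench timer, 24 x 66 x 66 high mm. Origin at the centre of its underside.
- tube_rack: Bystander: blue tube rack with three capped tubes, 60 x 140 x 62 high mm. Origin at the centre of its underside.
- mask_stack: Bystander: stack of light blue masks, 60 x 92 x 25 high mm. Origin at the centre of its underside.
- marker_pen: Bystander: black marker pen lying down, 136 long, 12 thick mm. Origin at the centre of its underside.
- tape_roll: Bystander: roll of cream tape lying flat, 49 across, 19 high mm. Origin at the centre of its underside.
- glass_screen: Fixed obstacle: a clear glass screen, 6 mm thick and 1.45 m tall, standing upright along the world's x to the left of the box, from 285 mm in front of this point to 290 mm behind it; the box is on the robot's right of it. Origin in the middle of its foot. Go round its front edge.
Mind the look-alikes: they are no part of the job. There is more than one size of the custody_box; the job needs the larger.

How it is judged:
By the outcome, as a careful person would: the job done as asked, in the order asked, and still so for the second after the job is handed in, with the robot touching nothing.
It also fails if it takes over 61 s, if anything falls off the work surface, if the arm or the gripper's body presses on something with over 40 N, if the wrist force passes 120 N, or if a joint passes its speed limit or range.

## Working session

There is one attempt and no reset: what is moved stays moved. The work goes in short steps, Python scripts to look and compute and a tool call to move; the robot and the scene stay as the last step left them, time stands still between calls to the robot, and variables do not carry over. Pictures are saved under pics/ and viewed, on a budget of 10 in all, crops included, one or two more only if the job needs it, and the job is handed in when it is done.

Besides the shell and the picture viewer there is one more tool, called in YAML: its name, and indented under it one key for each argument. step_arm: Moves the arm, as the interface text tells. Its arguments: {"type":"object","properties":{"moves":{"type":"array"},"grip_force":{"type":"number"}},"required":["moves"]}

```bash
ls; mkdir -p pics; cat > h.py <<'E'
import numpy as np, cv2
from scipy.spatial.transform import Rotation as R
from station import ctrl, cams, finder
def Rm(a):
    a=np.array(a,float)
    return a if a.shape==(3,3) else (R.from_rotvec(a).as_matrix() if a.size==3 else R.from_quat(a).as_matrix())
def ray(im,px):
    K=np.array([[im['fx'],0,im['cx']],[0,im['fy'],im['cy']],[0,0,1]])
    u=cv2.undistortPoints(np.array([[px]],float),K,np.array(im['dist_coeffs'],float))[0,0]
    d=Rm(im['attitude'])@np.array([u[0],-u[1],-1]); return np.array(im['position'],float),d/np.linalg.norm(d)
def onz(im,px,z):
    p,d=ray(im,px); return p+d*(z-p[2])/d[2]
def tri(a,b):
    (p,d),(q,e)=a,b
    s=np.linalg.lstsq(np.c_[d,-e],q-p,rcond=None)[0]
    x,y=p+d*s[0],q+e*s[1]; return (x+y)/2,np.linalg.norm(x-y)
def proj(im,P):
    K=np.array([[im['fx'],0,im['cx']],[0,im['fy'],im['cy']],[0,0,1]])
    c=Rm(im['attitude']).T@(np.array(P)-im['position']); c=c*[1,-1,-1]
    return cv2.projectPoints(c.reshape(1,3),np.zeros(3),np.zeros(3),K,np.array(im['dist_coeffs'],float))[0].ravel()
E
cat > a.py <<'E'
from h import *
ims={}
for c in ('side','top'):
    im=ims[c]=cams.get_image(c); cv2.imwrite(f'pics/{c}0.png',im['pixels'])
    print(c,im['fx'],im['position'],im['attitude'])
    for n in ('custody_box','lid_hinge','lid_front','padlock','toe_hole','shackle_top','shackle_toe','shackle','glass_screen','strip_box','tube_rack','bench_timer'):
        print(c,n,[(np.round(d['at']).tolist(),round(float(d['conf']),2)) for d in finder.tip_of(c,n)][:4])
print(ctrl.get_obs())
E
python3 a.py
```

```text
pics
side 386.529117772531 [-0.01407988 -0.26469148  1.15449834] [ 0.48915121 -0.28147613 -0.96414796]
side custody_box [([158.0, 161.0], 0.84), ([250.0, 210.0], 0.68), ([340.0, 322.0], 0.42)]
side lid_hinge [([163.0, 152.0], 0.91), ([232.0, 219.0], 0.71), ([258.0, 193.0], 0.64)]
side lid_front [([245.0, 185.0], 0.78), ([148.0, 158.0], 0.73)]
side padlock [([239.0, 209.0], 0.53), ([148.0, 162.0], 0.52)]
side toe_hole [([144.0, 162.0], 0.47)]
side shackle_top [([144.0, 149.0], 0.59), ([238.0, 204.0], 0.58)]
side shackle_toe [([231.0, 218.0], 0.59), ([149.0, 160.0], 0.42)]
side shackle [([245.0, 216.0], 0.7), ([155.0, 168.0], 0.64), ([380.0, 349.0], 0.29)]
side glass_screen []
side strip_box [([290.0, 260.0], 0.77)]
side tube_rack [([382.0, 347.0], 0.73), ([237.0, 202.0], 0.61)]
side bench_timer [([346.0, 262.0], 0.74)]
top 405.93717569046277 [0.43223556 0.05414124 1.58319091] [ 0.04891675 -0.04571308 -1.54159187]
top custody_box [([252.0, 207.0], 0.96), ([151.0, 209.0], 0.61)]
top lid_hinge [([251.0, 197.0], 0.76), ([144.0, 200.0], 0.58)]
top lid_front [([147.0, 214.0], 0.79), ([250.0
[... 476 characters left out ...]
([402.0, 255.0], 0.72)]
top bench_timer [([348.0, 203.0], 0.7)]
{'t': 1.3, 'q': array([ 1.05198738e+00,  5.27368979e-02,  1.61290163e+00, -1.47962795e-05,
        1.47600075e+00, -1.19048594e-01]), 'dq': array([-0.00034829,  0.0005213 , -0.00052865, -0.00021761,  0.00198447,
        0.0006759 ]), 'effort': array([-9.66164735e-04, -3.93674648e+01, -3.70456910e+01, -2.10963622e-04,
        5.35064300e-04, -1.67533454e-06]), 'tool_pos': array([0.24326989, 0.57569111, 0.2482797 ]), 'tool_rot': array([-0.90992234,  1.37224301,  0.90986615]), 'contact_force': array([0.47291952, 0.38781561, 0.57993459]), 'wrist_torque': array([-0.02792157,  0.00431606, -0.03002726]), 'opening': 0.08530709900554921}
```

```bash
python3 - <<'E'
import cv2
a=cv2.imread('pics/side0.png')[110:320,90:420];b=cv2.imread('pics/top0.png')[150:300,90:450]
a=cv2.resize(a,(472,300),interpolation=3);b=cv2.resize(b,(720,300),interpolation=3)
a=cv2.copyMakeBorder(a,0,0,0,248,0)
cv2.imwrite('pics/m0.png',cv2.vconcat([a,b]))
E
```

```text
(no output)
```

View pics/m0.png

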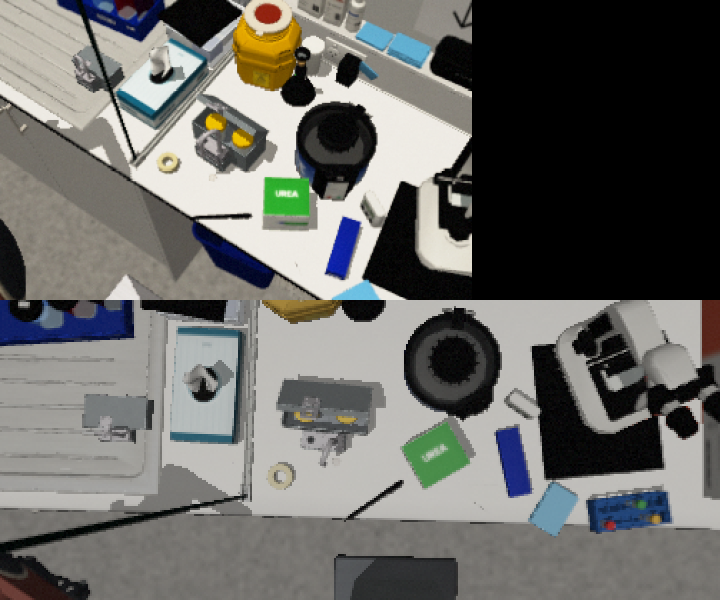

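View pics/top0.png

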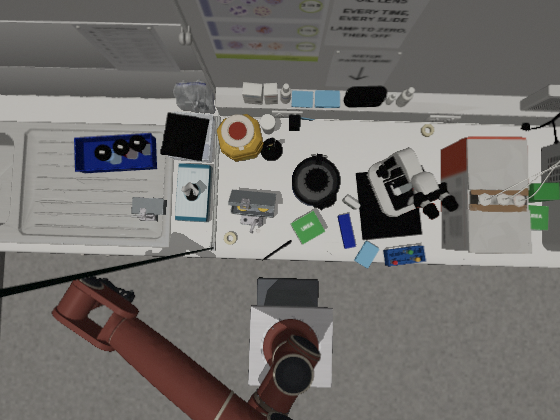

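```bash
cat > b.py <<'E'
from h import *
t=cams.get_image('top'); s=cams.get_image('side')
tr=lambda a,b:(lambda r:(np.round(r[0],3),round(r[1],4)))(tri(ray(t,a),ray(s,b)))
for n,a,b in [('box',(252,207),(250,210)),('hinge',(251,197),(258,193)),('lidf',(250,203),(245,185)),('top',(253,225),(238,204)),('toe',(252,232),(231,218))]: print(n,tr(a,b))
print('glass foot',onz(t,(214,248),0),onz(t,(217,116),0), 'side',onz(s,(185,222),0))
print('pad',onz(t,(248,220),.07),onz(s,(239,209),.07))
for n,p,z in [('hingeL?',(229,190),.072),('hingeR',(281,193),.072),('frontedge R',(274,218),.0),('strip',(307,229),.04),('pen1',(264,259),0),('pen2',(291,241),0),('kettle',(316,181),.1),('tape',(230,238),0)]: print(n,onz(t,p,z))
print(R.from_rotvec(ctrl.get_obs()['tool_rot']).as_matrix().round(3))
for n in ('custody_box','lid_hinge','shackle'):
  for c in ('top','side'):
    for d in finder.regions_of(c,n)[:2]:
      m=d['region']; r=cv2.minAreaRect(np.argwhere(m)[:,::-1].astype(np.float32)); print(n,c,d['at'],d['conf'],m.sum(),r)
E
python3 b.py
```

```text
box (array([0.533, 0.162, 0.008]), np.float64(0.0084))
hinge (array([0.569, 0.158, 0.072]), np.float64(0.0186))
lidf (array([0.532, 0.166, 0.157]), np.float64(0.0078))
top (array([0.459, 0.147, 0.158]), np.float64(0.0046))
toe (array([0.433, 0.156, 0.102]), np.float64(0.001))
glass foot [0.3667803  0.30854345 0.        ] [0.88826533 0.31688028 0.        ] side [0.37622683 0.31939047 0.        ]
pad [0.47730764 0.1744308  0.07      ] [0.48830238 0.16783332 0.07      ]
hingeL? [0.58739554 0.24910769 0.072     ]
hingeR [0.58167956 0.05431103 0.072     ]
frontedge R [0.49010818 0.07882986 0.        ]
strip [ 0.45046989 -0.04827809  0.04      ]
pen1 [0.32994115 0.11291339 0.        ]
pen2 [0.40256302 0.01010806 0.        ]
kettle [ 0.62687744 -0.07303374  0.1       ]
tape [0.40734795 0.2477142  0.        ]
[[-0.    -0.921  0.389]
 [-0.     0.389  0.921]
 [-1.     0.    -0.   ]]
custody_box top [143.3, 208.7] 0.8 706 ((148.5, 208.5), (23.0, 35.0), 90.0)
custody_box top [250.5, 206.3] 0.56 1374 ((250.10134887695312, 211.46469116210938), (46.773521423339844, 42.486480712890625), 7.3523793220
[... 556 characters left out ...]
7), 14.931416511535645)
lid_hinge side [252.4, 189.7] 0.7 449 ((251.62940979003906, 190.08233642578125), (54.99138641357422, 9.126883506774902), 32.47119140625)
shackle top [309.2, 226.8] 0.55 646 ((307.20770263671875, 227.23849487304688), (24.434839248657227, 26.91553497314453), 60.2551155090332)
shackle top [253.2, 223.2] 0.41 34 ((253.2000274658203, 225.60003662109375), (2.683281660079956, 12.521980285644531), 26.56505012512207)
shackle side [146.8, 153.3] 0.58 31 ((146.50001525878906, 155.00001525878906), (13.435027122497559, 3.535533905029297), 45.0)
shackle side [233.6, 207.5] 0.46 154 ((236.19520568847656, 208.7294464111328), (15.227948188781738, 18.95217514038086), 65.55604553222656)
```

step_arm:
  moves:
    - [[-10,-8,-24],[0,0,0],0.3]
    - [[-10,-8,-24],[0,0,0],0.3]
    - [[-10,-8,-24],[0,0,0],0.3]
    - [[-10,-8,-24],[0,0,0],0.3]
    - [[-10,-8,-24],[0,0,0],0.3]
    - [[-10,-8,-24],[0,0,0],0.3]
    - [[-10,-8,-24],[0,0,0],0.3]
    - [[-10,-16,-31],[0,0,0],0]
    - [[-10,-24,-37],[0,0,0],0]
    - [[-10,-24,-37],[0,0,0],0]

```text
t: 2.53
tool_pos: [0.2814, 0.2115, 0.349]
tool_rot: [-0.912, 1.369, 0.911]
contact_force: [1.5, -0.6, 0.1]
opening: 0.0001
```

```bash
cat > w.py <<'E'
import sys
from h import *
im=cams.get_image('wrist'); cv2.imwrite('pics/%s.png'%sys.argv[1],im['pixels'])
o=ctrl.get_obs(); print(o['t'],o['tool_pos'],o['contact_force'])
T=R.from_rotvec(o['tool_rot']).as_matrix(); print('cam in tool',T.T@(np.array(im['position'])-o['tool_pos']), 'view in tool',T.T@Rm(im['attitude'])@[0,0,-1])
Z=dict(lid_hinge=.072,toe_hole=.07,shackle_top=.17,shackle_toe=.083,padlock=.07,lid_front=.08,custody_box=0)
for n in sys.argv[2:]:
    for d in finder.tip_of('wrist',n)[:3]: print(n,np.round(d['at'],1),round(float(d['conf']),2),onz(im,d['at'],Z[n]).round(4))
E
python3 w.py w1 lid_hinge toe_hole shackle_top shackle_toe padlock lid_front
```

```text
2.5833 [0.28560306 0.20500921 0.34877626] [ 2.68904141 -0.04836463  1.21076134]
cam in tool [-0.12621126  0.08595652  0.00403388] view in tool [ 0.95100687 -0.30901743  0.0097036 ]
lid_hinge [ 32.4 316.1] 0.47 [ 0.3417 -0.203   0.072 ]
toe_hole [315.3 301.9] 0.61 [0.4818 0.1826 0.07  ]
shackle_top [316.8 302.5] 0.55 [0.4154 0.199  0.17  ]
shackle_top [184.  309.8] 0.36 [0.3671 0.061  0.17  ]
shackle_toe [335.1 228.4] 0.39 [0.3792 0.248  0.083 ]
```

View pics/w1.png

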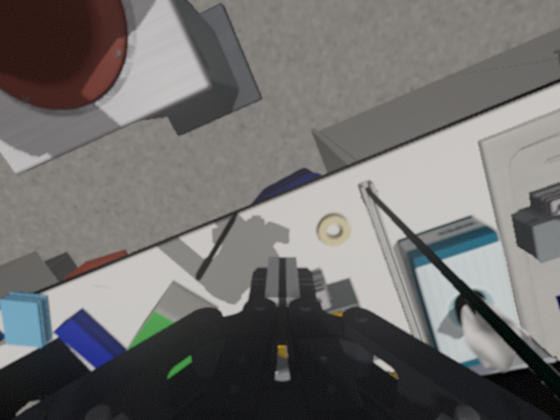

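step_arm:
  moves:
    - [[0,-4,1],[0,0,0],0]
    - [[0,-8,3],[0,0,0],0]
    - [[0,-12,4.5],[0,0,0],0]
    - [[0,-16,6],[0,0,0],0]
    - [[1,-20,7.5],[0,0,0],0]
    - [[3,-24,9],[0,0,0],0]
    - [[5,-27,10],[0,0,0],0]
    - [[6,-29.5,10.8],[0,0,0],0]
    - [[6,-29.5,10.8],[0,0,0],0]
    - [[6,-29.5,10.8],[0,0,0],0]

```text
t: 3.72
tool_pos: [0.5943, 0.2016, 0.2842]
tool_rot: [-0.912, 1.377, 0.918]
contact_force: [0.3, 0.3, 0.5]
opening: 0.0
```

```bash
python3 w.py w2 lid_hinge toe_hole shackle_top shackle_toe padlock lid_front
```

```text
3.7667 [0.59409168 0.20163473 0.28669821] [-0.52209821 -0.44000705  0.27004773]
cam in tool [-0.12340345  0.07939689  0.00182279] view in tool [ 0.95074961 -0.30995831 -0.00101233]
lid_hinge [238.6 186. ] 0.76 [0.5804 0.1581 0.072 ]
toe_hole [219.9  87.9] 0.68 [0.4838 0.1826 0.07  ]
shackle_top [135.5  63.8] 0.83 [0.4596 0.1515 0.17  ]
shackle_toe [172.2  45.9] 0.71 [0.4367 0.1602 0.083 ]
padlock [198.6  92.2] 0.89 [0.4794 0.1614 0.07  ]
lid_front [205.3 158.8] 0.61 [0.5401 0.1406 0.08  ]
```

View pics/w2.png

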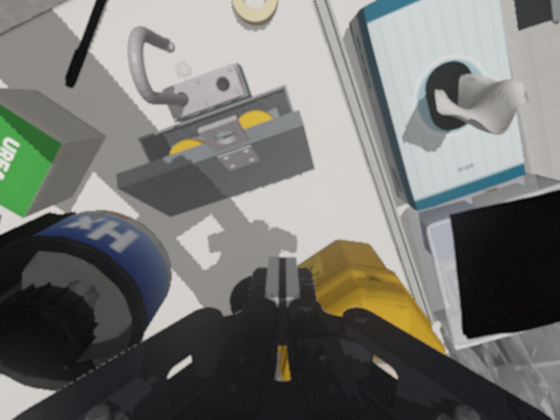

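```bash
cat > f.py <<'E'
from h import *
from scipy.optimize import least_squares
im=cams.get_image('wrist')
def pts(p):
    x,y,a,th,s=p
    M=R.from_euler('z',a).as_matrix(); o=np.array([x,y,0])
    L=lambda d,yy,u:[.04-d*np.cos(th)+u*np.sin(th),yy,.072+d*np.sin(th)+u*np.cos(th)]
    q=[-.06-.022*0-.044*np.sin(s),-.022+.044*np.cos(s),.083]
    P=[[-.06,.022,.07],L(.084,.083,.008),L(.084,-.083,.008),q,L(.0,0,0)]
    return [M@np.array(v)+o for v in P]
obs=np.array([[222,85],[300,112],[118,177],[172,46],[238.6,186]],float)
w=np.array([2,1,1,1,.3])[:,None]
f=lambda p:((np.array([proj(im,P) for P in pts(p)])-obs)*w).ravel()
r=least_squares(f,[.54,.16,0,1,1])
print(r.x, (f(r.x).reshape(-1,2)).round(1)); 
for P in pts(r.x): print(P.round(4))
E
python3 f.py
```

```text
[ 0.54155645  0.15891169 -0.06512669  0.79974204  1.25796838] [[ 0.8 -1.7]
 [-1.   0.5]
 [-0.4 -0.1]
 [ 0.   2.6]
 [-0.1 -0.5]]
[0.4831 0.1848 0.07  ]
[0.5342 0.2426 0.1378]
[0.5234 0.0769 0.1378]
[0.4394 0.1571 0.083 ]
[0.5815 0.1563 0.072 ]
```

step_arm:
  moves:
    - [[4,2,-0.5],[0,0,0],0]
    - [[8,4,-1],[0,0,0],0]
    - [[11,4.4,-1],[0,0,0],0]
    - [[11,4.4,-1],[0,0,0],0]
    - [[12.5,4.7,-1.2],[0,0,0],0]
    - [[14,5.2,-1.3],[0,0,0],0]
    - [[15,5.6,-1.5],[0,0,0],0]
    - [[16,6,-1.7],[0,0,0],0]
    - [[17,6.5,-1.8],[0,0,0],0]
    - [[17,6.5,-1.8],[0,0,0],0]

```text
t: 4.95
tool_pos: [0.5267, 0.2082, 0.1184]
tool_rot: [-0.912, 1.371, 0.913]
contact_force: [-0.1, 0.3, 0.2]
opening: 0.0001
```

step_arm:
  moves:
    - [[0.4,0.2,0],[0,0,0],0]
    - [[0.8,0.3,0],[0,0,0],0]
    - [[1.2,0.5,-0.1],[0,0,0],0]
    - [[1.4,0.6,-0.2],[0,0,0],0]
    - [[1.6,0.6,-0.2],[0,0,0],0]
    - [[1.7,0.6,-0.2],[0,0,0],0]
    - [[1.8,0.6,-0.2],[0,0,0],0]
    - [[1.9,0.6,-0.2],[0,0,0],0]
    - [[2.0,0.6,-0.2],[0,0,0],0]
    - [[2.0,0.6,-0.2],[0,0,0],0]

```text
t: 5.78
tool_pos: [0.5203, 0.2087, 0.0982]
tool_rot: [-0.912, 1.371, 0.913]
contact_force: [-0.3, -0.3, 0.7]
opening: -0.0002
```

step_arm:
  moves:
    - [[0.05,0,0],[0,0,0],0]
    - [[0.1,0,0],[0,0,0],0]
    - [[0.1,0,0],[0,0,0],0]
    - [[0.15,0,0],[0,0,0],0]
    - [[0.15,0,0],[0,0,0],0]
    - [[0.2,0,0],[0,0,0],0]
    - [[0.2,0,0],[0,0,0],0]
    - [[0.2,0,0],[0,0,0],0]
    - [[0.2,0,0],[0,0,0],0]
    - [[0.2,0,0],[0,0,0],0]

```text
t: 6.62
tool_pos: [0.5204, 0.2088, 0.097]
tool_rot: [-0.912, 1.371, 0.913]
contact_force: [-3.8, -0.7, 6.7]
opening: -0.0003
```

step_arm:
  moves:
    - [[-3,0,0],[0,0,0],0]
    - [[-6,0,0],[0,0,0],0]
    - [[-10,0,0],[0,0,0],0.2]
    - [[-14,-2,0.5],[0,0,0],0.3]
    - [[-17,-3,1],[0,0,0],0.3]
    - [[-18,-4,1],[0,0,0],0.3]
    - [[-18,-4,1],[0,0,0],0.3]
    - [[-18,-4,1],[0,0,0],0.3]
    - [[-18,-4,1],[0,0,0],0.3]
    - [[-18,-4,1],[0,0,0],0.3]

```text
t: 7.45
tool_pos: [0.5597, 0.2024, 0.274]
tool_rot: [-0.912, 1.375, 0.915]
contact_force: [0.2, 1.1, -0.5]
opening: 0.0254
```

```bash
python3 w.py w3 toe_hole shackle_top shackle_toe padlock lid_front; python3 - <<'E'
import cv2
a=cv2.imread('pics/w3.png')[0:220,60:360];cv2.imwrite('pics/w3c.png',cv2.resize(a,(800,587),interpolation=2))
E
```

```text
7.5 [0.55976724 0.20246595 0.2742968 ] [-0.66026247  0.32622149 -1.03250122]
cam in tool [-0.12531984  0.0800722   0.00143896] view in tool [ 9.49918815e-01 -3.12495803e-01  7.86534275e-04]
toe_hole [233.9 119.6] 0.8 [0.4822 0.1851 0.07  ]
toe_hole [103.8  59.7] 0.37 [0.388  0.0969 0.07  ]
shackle_top [151.8 115.2] 0.68 [0.4597 0.1498 0.17  ]
shackle_toe [185.2  82.5] 0.76 [0.436  0.1601 0.083 ]
padlock [214.3 124.8] 0.95 [0.4793 0.1651 0.07  ]
padlock [99.5 61.5] 0.29 [0.3878 0.0924 0.07  ]
lid_front [219.2 146.5] 0.67 [0.4997 0.1624 0.08  ]
```

View pics/w3c.png

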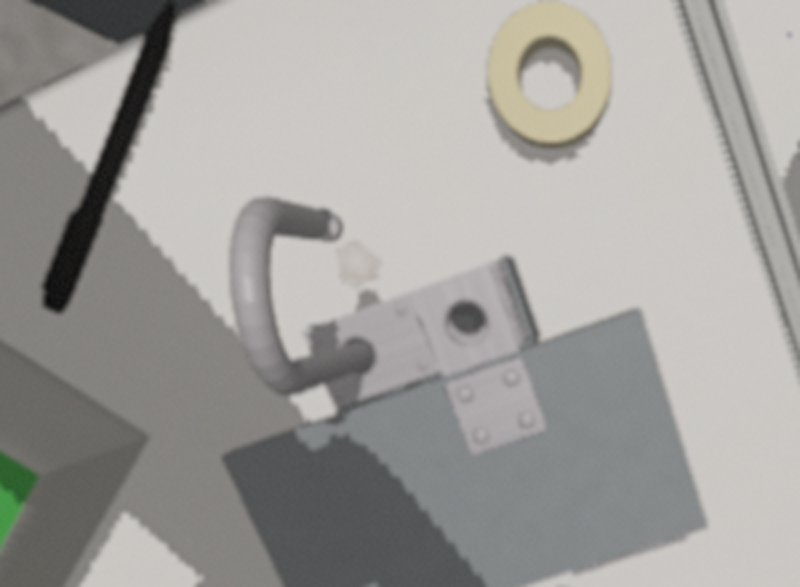

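```bash
cat > g.py <<'E'
from h import *
from scipy.optimize import least_squares
im=cams.get_image('wrist')
def pts(p):
    x,y,a,s=p
    M=R.from_euler('z',a).as_matrix(); o=np.array([x,y,0])
    S=lambda r,z:[-.06-r*np.sin(s),-.022+r*np.cos(s),z]
    P=[[-.06,.022,.077],[-.044,.083,.08],[-.044,-.083,.08],S(.044,.083),S(.022,.17)]
    return [M@np.array(v)+o for v in P]
obs=np.array([[235,119.3],[300.4,116.3],[143.2,171.4],[185,83.5],[151.8,115.2]],float)
w=np.array([2,1,1,1,1])[:,None]
f=lambda p:((np.array([proj(im,P) for P in pts(p)])-obs)*w).ravel()
r=least_squares(f,[.54,.16,0,1])
print(r.x, (f(r.x).reshape(-1,2)).round(1)); 
for P in pts(r.x): print(P.round(4))
x,y,a,s=r.x;M=R.from_euler('z',a).as_matrix(); print('heel',M@[-.06,-.022,0]+[x,y,0],'home crown',M@[-.06,0,.17]+[x,y,0],'normal az now',np.degrees(a+s))
o=ctrl.get_obs();T=R.from_rotvec(o['tool_rot']).as_matrix();print(o['tool_pos'],T.round(3),'z az',np.degrees(np.arctan2(T[1,2],T[0,2])))
c=pts(r.x)[4];t=c+[0,0,.001]; print('delta tool cm to crown', 100*T.T@(t-o['tool_pos']))
E
python3 g.py
```

```text
[ 0.54287955  0.1608767  -0.07013861  1.30354417] [[-0.1  0.6]
 [-0.2 -1.3]
 [-0.5 -1.5]
 [-0.7  2.6]
 [ 1.2 -1. ]]
[0.4846 0.187  0.077 ]
[0.5048 0.2468 0.08  ]
[0.4932 0.0812 0.08  ]
[0.44   0.1577 0.083 ]
[0.4607 0.1504 0.17  ]
heel [0.48148529 0.14313566 0.        ] home crown [0.48302708 0.16508157 0.17      ] normal az now 70.66893273935217
[0.5609578  0.20253924 0.27664724] [[-0.    -0.923  0.386]
 [ 0.     0.386  0.923]
 [-1.     0.    -0.   ]] z az 67.30669249875655
delta tool cm to crown [10.56870272  7.23209364 -8.67430926]
```

step_arm:
  moves:
    - [[1,3,-3],[0,0,0],0.25]
    - [[2,5.5,-6],[-3.4,0,0],0.25]
    - [[4,7.2,-8.7],[-3.4,0,0],0.25]
    - [[6,7.2,-8.7],[-3.4,0,0],0.25]
    - [[7,7.2,-8.7],[-3.4,0,0],0.25]
    - [[8,7.2,-8.7],[-3.4,0,0],0.25]
    - [[8.5,7.2,-8.7],[-3.4,0,0],0.25]
    - [[8.5,7.2,-8.7],[-3.4,0,0],0.25]
    - [[8.5,7.2,-8.7],[-3.4,0,0],0.25]
    - [[8.5,7.2,-8.7],[-3.4,0,0],0.25]

```text
t: 8.63
tool_pos: [0.462, 0.1504, 0.1928]
tool_rot: [-0.958, 1.349, 0.957]
contact_force: [0.2, 0.1, -0.1]
opening: 0.0217
```

```bash
python3 w.py w4 toe_hole shackle_top shackle_toe
```

```text
8.6833 [0.46194987 0.15037893 0.19284685] [-0.64796031  0.44177122 -0.2360159 ]
cam in tool [-0.12559979  0.07987247  0.00152082] view in tool [ 0.94981485 -0.31281071  0.00110198]
toe_hole [326.9 216.3] 0.67 [0.4825 0.184  0.07  ]
shackle_top [277.4 262. ] 0.94 [0.4593 0.1506 0.17  ]
shackle_top [ 23.3 355.1] 0.3 [ 0.4665 -0.002   0.17  ]
shackle_toe [280.8 177.2] 0.68 [0.4366 0.1603 0.083 ]
```

View pics/w4.png

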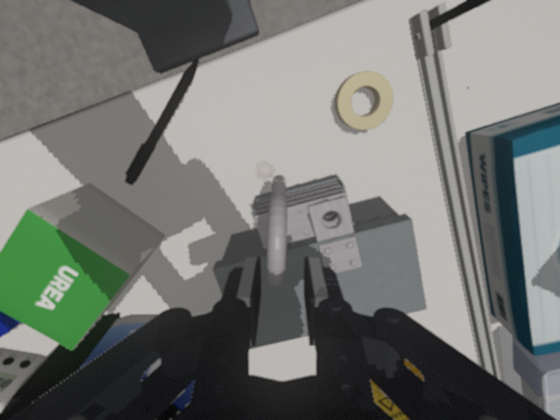

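step_arm:
  moves:
    - [[0.5,0,-0.1],[0,0,0],0.25]
    - [[1,0,-0.15],[0,0,0],0.25]
    - [[1.5,0,-0.15],[0,0,0],0.25]
    - [[2,0,-0.15],[0,0,0],0.25]
    - [[2.5,0,-0.15],[0,0,0],0.25]
    - [[3,0,-0.15],[0,0,0],0.25]
    - [[3,0,-0.15],[0,0,0],0.25]
    - [[3,0,-0.15],[0,0,0],0.16]
    - [[3,0,-0.15],[0,0,0],0.16]
    - [[3,0,-0.15],[0,0,0],0.16]

```text
t: 9.67
tool_pos: [0.4612, 0.1489, 0.1628]
tool_rot: [-0.958, 1.349, 0.957]
contact_force: [-0.6, -0.7, -0.4]
opening: 0.0141
```

```bash
python3 - <<'E'
from h import *
o=ctrl.get_obs();T=R.from_rotvec(o['tool_rot']).as_matrix();p=o['tool_pos'];print(p)
H=np.array([.4815,.1431])
off=p[:2]-(H+.022*np.array([-np.sin(np.radians(70.7)),np.cos(np.radians(70.7))]))
for k in range(0,14):
    t=70.7-74.7*k/12; a=np.radians(t)
    c=H+.022*np.array([-np.sin(a),np.cos(a)])+off*max(0,1-k/6)
    print(k,round(70.7-t,1),(100*T.T@(np.r_[c,p[2]]-p)).round(2))
E
```

```text
[0.46122107 0.14885455 0.16279074]
0 0.0 [0. 0. 0.]
1 6.2 [0.   0.   0.26]
2 12.5 [ 0.   -0.02  0.52]
3 18.7 [ 0.   -0.07  0.77]
4 24.9 [ 0.   -0.14  1.01]
5 31.1 [ 0.   -0.24  1.24]
6 37.4 [ 0.   -0.36  1.46]
7 43.6 [ 0.   -0.51  1.64]
8 49.8 [ 0.   -0.68  1.81]
9 56.0 [ 0.   -0.88  1.95]
10 62.2 [ 0.   -1.08  2.07]
11 68.5 [ 0.   -1.3   2.17]
12 74.7 [ 0.   -1.52  2.25]
13 80.9 [ 0.   -1.76  2.3 ]
```

step_arm:
  moves:
    - [[0,0,0.26],[6.2,0,0],0.15]
    - [[0,-0.02,0.52],[12.5,0,0],0.15]
    - [[0,-0.07,0.77],[18.7,0,0],0.15]
    - [[0,-0.14,1.01],[24.9,0,0],0.15]
    - [[0,-0.24,1.24],[31.1,0,0],0.15]
    - [[0,-0.36,1.46],[37.4,0,0],0.15]
    - [[0,-0.51,1.64],[43.6,0,0],0.15]
    - [[0,-0.68,1.81],[49.8,0,0],0.15]
    - [[0,-0.78,1.88],[53,0,0],0.15]
    - [[0,-0.78,1.88],[53,0,0],0.15]

```text
t: 10.5
tool_pos: [0.4746, 0.1634, 0.1627]
tool_rot: [-0.243, 1.557, 0.241]
contact_force: [-1.9, -3.0, -1.3]
opening: 0.0127
```

step_arm:
  moves:
    - [[0,0,0.2],[5,0,0],0.15]
    - [[0,-0.03,0.4],[10,0,0],0.15]
    - [[0,-0.06,0.6],[15,0,0],0.15]
    - [[0,-0.1,0.85],[21.7,0,0],0.15]
    - [[0,-0.1,0.85],[21.7,0,0],0.13]
    - [[0,-0.1,0.85],[21.7,0,0],0.13]
    - [[0,-0.1,0.85],[21.7,0,0],0.13]
    - [[0,-0.1,0.85],[21.7,0,0],0.13]
    - [[0,-0.1,0.85],[21.7,0,0],0.13]
    - [[0,-0.1,0.85],[21.7,0,0],0.13]

```text
t: 11.33
tool_pos: [0.4823, 0.1651, 0.1626]
tool_rot: [0.052, 1.572, -0.054]
contact_force: [-5.2, -0.3, 2.2]
opening: 0.0113
```

```bash
python3 w.py w5 toe_hole shackle_top shackle_toe; python3 - <<'E'
import cv2
a=cv2.imread('pics/w5.png')[100:310,140:420];cv2.imwrite('pics/w5c.png',cv2.resize(a,(800,600),interpolation=2))
E
```

```text
11.3833 [0.48226042 0.16509429 0.16261809] [-4.95178871 -1.24653707  1.7472251 ]
cam in tool [-0.12562279  0.08181408  0.00098359] view in tool [ 9.49955183e-01 -3.12385969e-01 -3.96795786e-04]
toe_hole [277.8 194.4] 0.58 [0.4815 0.186  0.07  ]
shackle_top [282.4 309.4] 0.56 [0.4832 0.1628 0.17  ]
shackle_toe [287.  197.5] 0.8 [0.4879 0.1871 0.083 ]
shackle_toe [278.9 196.3] 0.2 [0.4826 0.1882 0.083 ]
```

View pics/w5c.png

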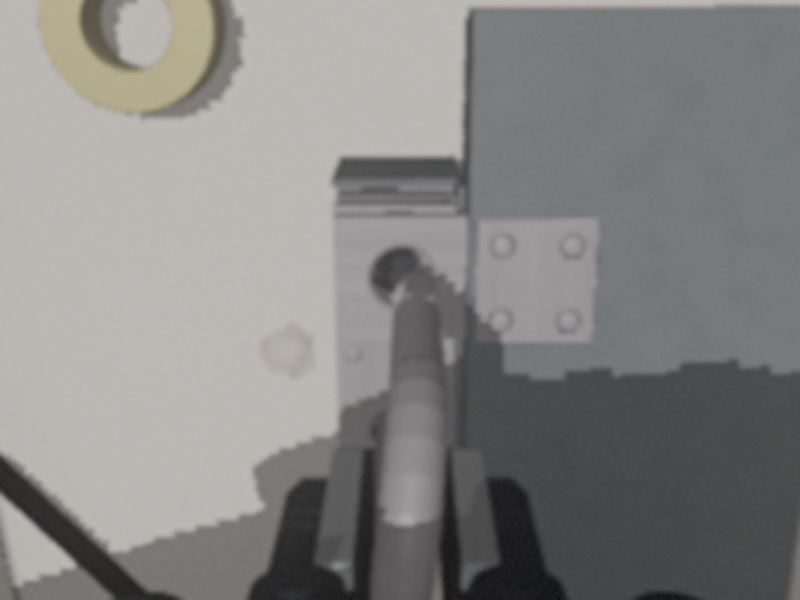

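step_arm:
  moves:
    - [[0,0,-0.1],[0,0,0],0.14]
    - [[0,0,-0.2],[0,0,0],0.14]
    - [[0,0,-0.2],[0,0,0],0.14]
    - [[0,0,-0.2],[0,0,0],0.14]
    - [[0,0,-0.2],[0,0,0],0.13]
    - [[0,0,-0.2],[0,0,0],0.12]
    - [[0,0,-0.2],[0,0,0],0.12]
    - [[0,0,-0.2],[0,0,0],0.12]
    - [[0,0,-0.2],[0,0,0],0.12]
    - [[0,0,-0.2],[0,0,0],0.12]

```text
t: 12.37
tool_pos: [0.4804, 0.1654, 0.1629]
tool_rot: [0.052, 1.571, -0.054]
contact_force: [-0.8, 1.1, 2.5]
opening: 0.0104
```

```bash
python3 w.py w6 toe_hole shackle_top shackle_toe; python3 - <<'E'
import cv2
a=cv2.imread('pics/w6.png')[140:290,190:390];cv2.imwrite('pics/w6c.png',cv2.resize(a,(800,600),interpolation=2))
E
```

```text
12.4167 [0.48033762 0.16536286 0.16288428] [-1.31132649  0.61248491  2.50858945]
cam in tool [-0.12563661  0.08180417  0.00099844] view in tool [ 9.49967985e-01 -3.12347029e-01 -4.00240389e-04]
toe_hole [280.1 194.8] 0.97 [0.4812 0.1858 0.07  ]
shackle_top [283.  307.7] 0.85 [0.4816 0.1637 0.17  ]
shackle_toe [280.6 198.9] 0.74 [0.4817 0.1866 0.083 ]
```

View pics/w6c.png

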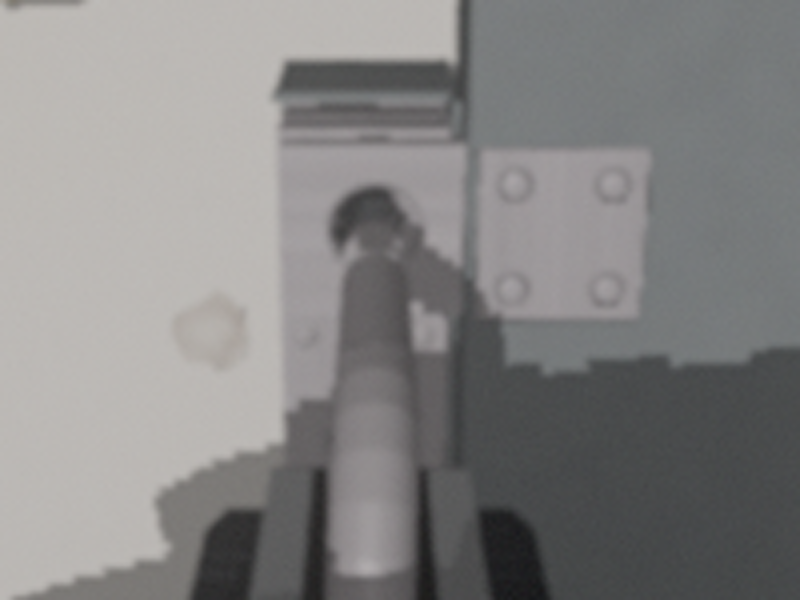

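step_arm:
  grip_force: 22
  moves:
    - [[0,0,-0.03],[0,0,0],0.08]
    - [[0,0,-0.03],[0,0,0],0.05]
    - [[0,0,-0.03],[0,0,0],0.05]
    - [[0.2,0,-0.03],[0,0,0],0.05]
    - [[0.4,0,-0.03],[0,0,0],0.05]
    - [[0.6,0,-0.03],[0,0,0],0.05]
    - [[0.8,0,-0.03],[0,0,0],0.05]
    - [[0.8,0,-0.03],[0,0,0],0.05]
    - [[0.8,0,-0.03],[0,0,0],0.05]
    - [[0.8,0,-0.03],[0,0,0],0.05]

```text
t: 13.4
tool_pos: [0.4798, 0.1654, 0.1546]
tool_rot: [0.052, 1.572, -0.054]
contact_force: [-3.4, 1.7, 2.6]
opening: 0.009
```

step_arm:
  moves:
    - [[0.15,0,-0.05],[0,0,0],0.05]
    - [[0.3,0,-0.05],[0,0,0],0.05]
    - [[0.45,0,-0.05],[0,0,0],0.05]
    - [[0.6,0,-0.05],[0,0,0],0.05]
    - [[0.75,0,-0.05],[0,0,0],0.05]
    - [[0.9,0,-0.05],[0,0,0],0.05]
    - [[1.05,0,-0.05],[0,0,0],0.05]
    - [[1.2,0,-0.05],[0,0,0],0.05]
    - [[1.2,0,-0.05],[0,0,0],0.05]
    - [[1.2,0,-0.05],[0,0,0],0.05]

```text
t: 14.23
tool_pos: [0.4796, 0.1654, 0.1427]
tool_rot: [0.052, 1.571, -0.054]
contact_force: [0.0, 0.8, 2.0]
opening: 0.0094
```

```bash
python3 w.py w7 toe_hole shackle_top shackle_toe; python3 - <<'E'
import cv2
a=cv2.imread('pics/w7.png')[140:320,180:400];cv2.imwrite('pics/w7c.png',cv2.resize(a,(660,540),interpolation=2))
E
```

```text
14.2833 [0.47958769 0.16541581 0.14273612] [-0.26330431  1.28207744  3.2533174 ]
cam in tool [-0.12555404  0.08180955  0.00098603] view in tool [ 9.49961378e-01 -3.12367093e-01 -4.23651069e-04]
toe_hole [280.  203.5] 0.57 [0.4805 0.1857 0.07  ]
shackle_top [282.5 307.5] 0.65 [0.4816 0.1781 0.17  ]
shackle_toe [284.4 196. ] 0.78 [0.4838 0.1942 0.083 ]
```

View pics/w7c.png

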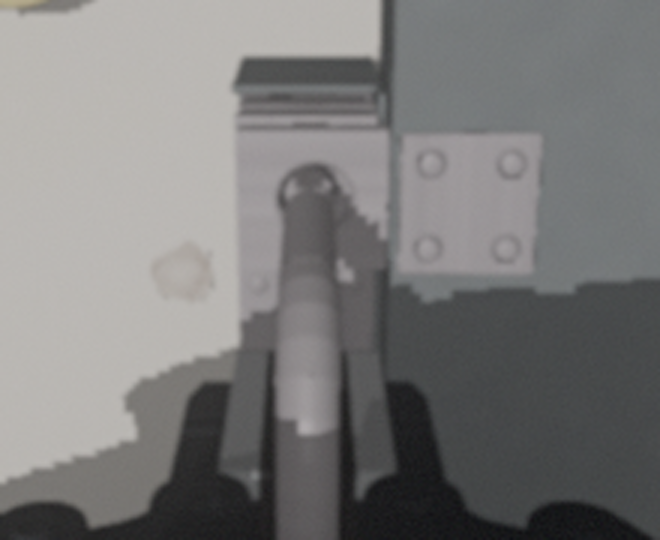

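step_arm:
  moves:
    - [[0.15,0,0],[0,0,0],0.05]
    - [[0.3,0,0],[0,0,0],0.05]
    - [[0.45,0,0],[0,0,0],0.05]
    - [[0.6,0,0],[0,0,0],0.05]
    - [[0.75,0,0],[0,0,0],0.05]
    - [[0.9,0,0],[0,0,0],0.05]
    - [[1.0,0,0],[0,0,0],0.05]
    - [[1.1,0,0],[0,0,0],0.05]
    - [[1.1,0,0],[0,0,0],0.05]
    - [[1.1,0,0],[0,0,0],0.05]

```text
t: 15.27
tool_pos: [0.4798, 0.1655, 0.133]
tool_rot: [0.052, 1.571, -0.054]
contact_force: [-3.2, 0.4, 8.9]
opening: 0.0093
```

step_arm:
  moves:
    - [[0.15,0,0],[0,0,0],0.05]
    - [[0.2,0,0],[0,0,0],0.05]
    - [[0.25,0,0],[0,0,0],0.05]
    - [[0.3,0,0],[0,0,0],0.05]
    - [[0.35,0,0],[0,0,0],0.05]
    - [[0.4,0,0],[0,0,0],0.05]
    - [[0.45,0,0],[0,0,0],0.05]
    - [[0.5,0,0],[0,0,0],0.05]
    - [[0.5,0,0],[0,0,0],0.05]
    - [[0.5,0,0],[0,0,0],0.05]

```text
t: 16.1
tool_pos: [0.4798, 0.1655, 0.1285]
tool_rot: [0.053, 1.571, -0.054]
contact_force: [-2.0, 0.7, 6.4]
opening: 0.0093
```

step_arm:
  moves:
    - [[0.1,0,0],[0,0,0],0.05]
    - [[0.15,0,0],[0,0,0],0.05]
    - [[0.2,0,0],[0,0,0],0.05]
    - [[0.25,0,0],[0,0,0],0.05]
    - [[0.3,0,0],[0,0,0],0.05]
    - [[0.35,0,0],[0,0,0],0.05]
    - [[0.4,0,0],[0,0,0],0.05]
    - [[0.4,0,0],[0,0,0],0.05]
    - [[0.4,0,0],[0,0,0],0.05]
    - [[0.4,0,0],[0,0,0],0.05]

```text
t: 16.93
tool_pos: [0.4799, 0.1655, 0.1252]
tool_rot: [0.053, 1.571, -0.054]
contact_force: [-3.1, 0.9, 9.1]
opening: 0.0096
```

step_arm:
  moves:
    - [[0.1,0,0],[0,0,0],0.05]
    - [[0.1,0,0],[0,0,0],0.05]
    - [[0.15,0,0],[0,0,0],0.05]
    - [[0.15,0,0],[0,0,0],0.05]
    - [[0.2,0,0],[0,0,0],0.05]
    - [[0.2,0,0],[0,0,0],0.05]
    - [[0.25,0,0],[0,0,0],0.05]
    - [[0.25,0,0],[0,0,0],0.05]
    - [[0.25,0,0],[0,0,0],0.05]
    - [[0.25,0,0],[0,0,0],0.05]

```text
t: 17.77
tool_pos: [0.4799, 0.1655, 0.1234]
tool_rot: [0.053, 1.572, -0.055]
contact_force: [-3.2, 0.6, 7.9]
opening: 0.0095
```

step_arm:
  moves:
    - [[0.1,0,0],[0,0,0],0.05]
    - [[0.15,0,0],[0,0,0],0.05]
    - [[0.2,0,0],[0,0,0],0.05]
    - [[0.2,0,0],[0,0,0],0.05]
    - [[0.25,0,0],[0,0,0],0.05]
    - [[0.25,0,0],[0,0,0],0.05]
    - [[0.3,0,0],[0,0,0],0.05]
    - [[0.3,0,0],[0,0,0],0.05]
    - [[0.3,0,0],[0,0,0],0.05]
    - [[0.3,0,0],[0,0,0],0.05]

```text
t: 18.6
tool_pos: [0.4798, 0.1655, 0.1208]
tool_rot: [0.053, 1.572, -0.055]
contact_force: [-2.3, -0.4, 6.8]
opening: 0.0093
```

```bash
python3 w.py w8 shackle_top shackle_toe
```

```text
18.65 [0.47980834 0.1654802  0.12076963] [-2.61848067  1.04998857  6.91441215]
cam in tool [-0.12560483  0.08181515  0.00098215] view in tool [ 9.49958076e-01 -3.12377098e-01 -4.49678011e-04]
shackle_top [284.7 304.5] 0.64 [0.4836 0.1945 0.17  ]
```

step_arm:
  moves:
    - [[0.1,0,0],[0,0,0],0.05]
    - [[0.15,0,0],[0,0,0],0.05]
    - [[0.2,0,0],[0,0,0],0.05]
    - [[0.2,0,0],[0,0,0],0.05]
    - [[0.25,0,0],[0,0,0],0.05]
    - [[0.25,0,0],[0,0,0],0.05]
    - [[0.3,0,0],[0,0,0],0.05]
    - [[0.3,0,0],[0,0,0],0.05]
    - [[0.3,0,0],[0,0,0],0.05]
    - [[0.3,0,0],[0,0,0],0.05]

```text
t: 19.58
tool_pos: [0.4797, 0.1654, 0.1177]
tool_rot: [0.053, 1.572, -0.055]
contact_force: [-1.1, 0.4, 5.5]
opening: 0.0091
```

step_arm:
  moves:
    - [[0.1,0,0],[0,0,0],0.05]
    - [[0.1,0,0],[0,0,0],0.05]
    - [[0.1,0,0],[0,0,0],0.05]
    - [[0.15,0,0],[0,0,0],0.05]
    - [[0.15,0,0],[0,0,0],0.05]
    - [[0.15,0,0],[0,0,0],0.05]
    - [[0.2,0,0],[0,0,0],0.05]
    - [[0.2,0,0],[0,0,0],0.05]
    - [[0.2,0,0],[0,0,0],0.05]
    - [[0.2,0,0],[0,0,0],0.05]

```text
t: 20.42
tool_pos: [0.4798, 0.1654, 0.117]
tool_rot: [0.052, 1.573, -0.055]
contact_force: [-5.5, -0.7, 12.1]
opening: 0.0094
```

step_arm:
  moves:
    - [[-0.05,0,0],[0,0,0],0.05]
    - [[-0.1,0,0],[0,0,0],0.05]
    - [[-0.1,0,0],[0,0,0],0.15]
    - [[-0.1,0,0],[0,0,0],0.2]
    - [[-0.1,0,0],[0,0,0],0.25]
    - [[-0.1,0,0],[0,0,0],0.25]
    - [[-0.1,0,0],[0,0,0],0.25]
    - [[-1,0,0],[0,0,0],0.25]
    - [[-3,0,0],[0,0,0],0.25]
    - [[-5,0,0],[0,0,0],0.25]

```text
t: 21.25
tool_pos: [0.4792, 0.1654, 0.167]
tool_rot: [0.052, 1.575, -0.055]
contact_force: [0.9, 0.2, -0.1]
opening: 0.0215
```

```bash
python3 w.py w9 shackle_top toe_hole lid_front; python3 - <<'E'
import cv2
a=cv2.imread('pics/w9.png')[120:340,160:420];cv2.imwrite('pics/w9c.png',cv2.resize(a,(650,550),interpolation=2))
E
```

```text
21.3 [0.48226692 0.16598422 0.17274007] [2.21515137 1.43913237 2.42927923]
cam in tool [-0.11971731  0.08125587 -0.00090276] view in tool [ 0.94918595 -0.31459062 -0.00887592]
shackle_top [282.6 254.7] 0.98 [0.4819 0.1866 0.17  ]
toe_hole [281.1 194.6] 0.65 [0.4804 0.1846 0.07  ]
lid_front [306.6 228.8] 0.67 [0.4969 0.1612 0.08  ]
```

View pics/w9c.png

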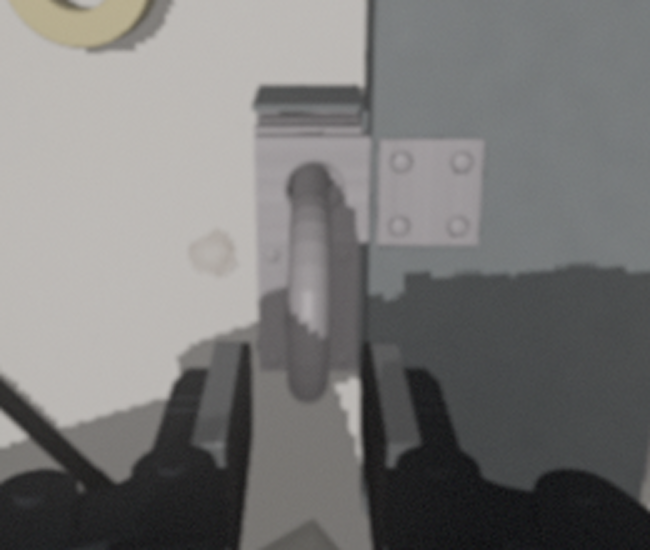

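step_arm:
  moves:
    - [[-2,0,0],[0,0,0],0.25]
    - [[-4,0,0],[0,0,0],0.25]
    - [[-6,0,0],[0,0,0],0.25]
    - [[-8,0,0],[0,0,0],0.25]
    - [[-8,0,0],[0,0,0],0.25]
    - [[-8,0,0],[0,0,0],0.25]
    - [[-8,0,0],[0,0,0],0.25]
    - [[-8,0,0],[0,0,0],0.25]
    - [[-8,0,0],[0,0,0],0.25]
    - [[-8,0,0],[0,0,0],0.25]

```text
t: 22.28
tool_pos: [0.4799, 0.1656, 0.2465]
tool_rot: [0.052, 1.573, -0.055]
contact_force: [0.6, 0.3, 0.3]
opening: 0.0212
```

```bash
python3 w.py w10 shackle_top toe_hole lid_front; python3 - <<'E'
from h import *
im=cams.get_image('wrist')
d=finder.tip_of('wrist','shackle_top')[0]['at']; p,v=ray(im,d); k=(.1645-p[1])/v[1]; print('crown at',p+k*v)
for z in (.115,.125,.13,.17): print(z,proj(im,[.4805,.1645,z]))
print(ctrl.finish_job())
E
```

```text
22.3333 [0.4800671  0.16559467 0.24679086] [0.41180219 0.30862253 0.81999159]
cam in tool [-0.1252791   0.08180276  0.00090852] view in tool [ 9.49920598e-01 -3.12490073e-01 -9.00446295e-04]
shackle_top [387.6 189.1] 0.73 [0.5503 0.1897 0.17  ]
shackle_top [279.6 193.2] 0.55 [0.4808 0.1916 0.17  ]
toe_hole [281.  171.6] 0.82 [0.4807 0.1851 0.07  ]
lid_front [299.9 195.6] 0.73 [0.497  0.1632 0.08  ]
crown at [0.48126086 0.1645     0.12867576]
0.115 [281.30807602 206.70652583]
0.125 [281.26543011 210.49761995]
0.13 [281.24292366 212.49825073]
0.17 [281.0276635  231.62864593]
the job is handed in; nothing more can be done
None
```

The box is locked and the job is handed in at about t = 22 s of the allowed 61 s; the hand-in gave no verdict.

- **Lid:** I pushed it shut with the closed fingertips until it stopped at about 7 N. A picture then showed the tab over the padlock.
- **Shackle swing:** I turned it home with the jaws loosely around the crown. The first try overshot by about 4 mm at the toe. I corrected it by camera and force, leaving about 1 mm of offset over the hole.
- **Press:** I gripped the crown at 22 N and pressed down in small steps. The force readings were 9 N, then mostly 6 to 9 N. They dropped to 5.5 N at about 45 mm of travel, which I took as the click. One last small press met the hole's floor; at most I read 12 N downward.

**Last checks:**
- After I let go, a picture showed the toe leg in the tab hole and the shackle still down.
- One second later, with the gripper clear and reading about 0 N, the crown measured about 0.129 m above the bench. It would be 0.170 m if raised. About 0.125 m was expected, so it agrees within the accuracy of the measurement.
- In that final view the network reported shackle_top twice. The better-scored spot was on the lid and was plainly wrong. The spot on the shackle scored lower, but a separate repeat call put it on the crown.
- I did not compare the bench before and after, but nothing I did touched the other things on it.

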